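# Demagnetise the second side of a plane blade

### The job

Swing the hinged blade holder of the bench demagnetiser right over from its parking rest until it lies flat on the coil block, blade face down. Then turn the control box's spring-return dial clockwise past its first two detents to the third (the three-dot mark), not on to its end stop, and keep holding it there with the gripper: the program finishes while still holding the dial. Leave the hammer, the screwdriver and the tape reel where they are.

Things in the scene. Friction and masses are not known exactly. Their poses are not given: they have to be found in the camera images.
- demagnetiser: Fixed bench demagnetiser: dark steel base 135 (x) x 130 (y) x 12 mm; grey plastic parking rest on its -y side, dark coil block with a copper pad on its +y side, both about 40 mm high, the hinged blade holder between them. Origin: centre of its underside, on the table; z up.
- holder_hinge (a point): Middle of the holder's hinge axis, 45 mm above the table, on the fixed demagnetiser. Its x axis is the hinge axis, its y axis points level from the parking rest to the coil block, z up; they do not turn with the holder.
- holder_bar (a point): Centre of the holder's handle: round steel bar, 10 mm thick, 80 mm long in the clear between two struts, parallel to the hinge axis, 100 mm from it; open air beneath it at both ends of the swing. The holder is a flat 104 x 42 x 6 mm aluminium plate, 40 mm clear of the bar, with a 92 x 32 mm plane blade screwed to the face that is up at first. Site x along the bar; axes turn with the holder.
- holder (a joint): Holder angle (rad): 0 on the parking rest (bar to -y of the hinge), 1.57 upright, 3.14 flat on the coil block (bar to +y, at hinge height). Starts at 0 to 0.45. Stiff hinge (friction 0.16 N m, holder about 0.25 kg): it stays where it is left; about 3 N at the bar moves it. The bar can turn between a gripper's pads.
- control_box: Fixed grey control box 150 x 150 mm, 55 mm high, the dial at the centre of its top. Black marks on its top round the dial, clockwise: a dash at rest, then one, two and three dots. Origin: centre of its underside, on the table.
- dial_grip (a point): Point to grip the dial from above, on its axis, 83 mm above the table. The dial is a black disc 68 mm across with an upright grip bar across it, 50 mm long, 14 mm wide; the bar's top is 14 mm above this point, the disc's face 18 mm below it. x along the bar to its pointer end (white line), z up; x turns with the dial.
- dial (a joint): Dial angle (rad), growing clockwise seen from above: 0 at rest, detents at 0.4 (one dot), 0.8 (two dots), 1.2 (three dots), end stop at 1.6. A spring drives it back to 0 from anywhere when let go: 0.07 N m at rest, 0.155 N m at the third detent, plus detent ripples of 0.03 N m that are felt but never hold it.
- hammer_grip (a point): Bystander: hammer lying on the table beyond the work; point on its handle.
- screwdriver_grip (a point): Bystander: screwdriver lying on the table beyond the work; point on its handle.
- tape_reel: Bystander: grey tape reel lying flat beyond the gap between demagnetiser and control box, 104 mm across and 35 mm high; origin at the centre of its underside.
Mind the look-alikes: they are no part of the job. Several things look just like the control_box: the one meant starts farthest to the robot's right.

How it is judged:
By the outcome, as a careful person would: the job done as asked, in the order asked, and still so for the second after the job is handed in, while the arm keeps its last pose, push and grip.
It also fails if it takes over 58 s, if anything falls off the work surface, if the arm or the gripper's body presses on something with over 40 N, if the wrist force passes 120 N, or if a joint passes its speed limit or range.

### The arm

A 6-joint arm with a two-finger parallel gripper is mounted at the origin on the work surface. World frame = base frame: x ahead of the robot, y to its left, z up, the work surface at z = 0. Lengths are in m, angles in rad, forces in N, time in s.
With the tool pointing down it reaches from about 0.25 to 0.725 m from the base axis. Payload 4 kg.
Tool frame: the origin (TCP) lies midway between the tips of the shut fingers; the grasp point (between the pads) lies 19 mm behind it (bot.grip_point_offset is the distance from the TCP to the grasp point, in m); z points along the fingers, y is the line along which they close (so a half turn about z gives the same grasp; the last joint's range is limited). The gripper opens to 85 mm and grips with 20 to 120 N. Pads are 22 mm wide; open, the fingers measure 114 mm over their backs; the gripper's body (76 mm by 85 mm) begins 54 mm behind the grasp point. The pads swing forward as they close: fully open they stand 13 mm farther back than shut.
Start: joints at [1.342, 0.241, 0.005, 1.335, 0, 1.571], TCP at [0.113, 0.487, 0.231] pointing down, gripper open.
Joint ranges: [-2.72, 2.72], [-1.05, 1.87], [-1.09, 1.28], [-1.99, 2.15], [-1.42, 1.44], [-3.14, 3.14]. Speed limits (rad/s): [2.79, 2.79, 3.14, 3.14, 3.14, 3.14].

### API

Orientations are given as a unit quaternion [x, y, z, w].
In Python, from workcell import bot gives the robot as it stands.
- The arm moves only by the tool step_arm, never from a script. Its argument "targets" is text: rows parted by semicolons, each of 7 numbers parted by spaces: the opening, from -1 (shut) to 1 (fully open), so that 0 is half open, then the shift along the world's x, y, z normalised to -1 to 1, where 1 is 0.5 m, then the turn, a rotation vector about the world's x, y, z normalised to -1 to 1, where 1 is pi/4 rad. In form: gripper x y z wx wy wz; .... A call has 1 to 10 rows; each row is the pose to reach, as a shift and turn from the pose commanded when the call began; what a row does not reach only later rows make up. A row lasts 1/12 s, in which the tool goes at most 41.7 mm and 7.16 degrees, less where a joint would pass 70% of its speed; a pose out of reach is approached as far as the arm can. A call with a number of a shift or a turn outside -1 to 1 is refused whole. A call with a gripper value outside its range is refused whole. The fingers move at their own pace and stop on an object; the grip force is fixed at half the most. Time passes only in rows, so rows that repeat a pose let the fingers close. It gives the time, the measured TCP pose, the force, the opening and the grip force at its end, in the units of the state.
- bot.get_obs(): the state, without advancing time (a new reading comes with each control period).
- bot.camera(name): name is "scene" or "top" or "wrist"; returns the picture (480x640x3 uint8, red, green, blue); there is no depth.
- bot.camera_info(name): a dict with "vertical_fov" (degrees; the focal length in pixels is half the picture's height over the tangent of half this angle, whatever the lens; pixels are square), "cx", "cy" (the principal point, pixels), "pose" (4x4, takes a point from camera to world coordinates). Camera axes: x right, y up, looking along -z (the intrinsics and any distortion apply to the point x, -y, -z); pixel columns grow to the right and rows downward; lengths in m; the calibration is good to about 2 mm. A picture is of the moment at which its call begins: read the wrist's pose just before it. camera_info takes no time and is no camera call; for the wrist camera it gives the pose at the moment of the call.
- bot.job_done(): hands the job in; it is judged then, once.
The state is a dict: "clock": time; "joint_pos": joint angles; "joint_vel": joint speeds; "tau": joint torques, N m; "eef_pos": TCP position; "tool_rot": TCP orientation; "ft_force": force on the tool from outside, world axes, zero at the start; "ft_torque": the same for the moment, N m; "grip_width": finger opening in m; "grasp_force": force on a finger pad.
Only numpy, scipy, OpenCV 4.12 (cv2) and the standard library are available. Lean on these libraries where they do the work, as an engineer would, in place of code of your own. Each camera call takes 0.05 s, during which the arm holds its last target. There are 200 camera calls.

## Working session

There is one attempt and no reset: what is moved stays moved. The work goes in short steps, Python scripts to look and compute and a tool call to move; the robot and the scene stay as the last step left them, time stands still between calls to the robot, and variables do not carry over. Pictures are saved under pics/ and viewed, at most 10 in all, crops included, and the job is handed in when it is done.

Besides the shell and the picture viewer there is one more tool, called after "Request:" as name(argument=value, ...) on one line, values as JSON. step_arm: Moves the arm, as the interface text tells. Scaled input: -1 to 1 covers 0.5 m each way for a shift and pi/4 rad each way for a turn. Its arguments: {"type":"object","properties":{"targets":{"type":"string"}},"required":["targets"]}

```bash
mkdir -p pics; ls
cat > h.py <<'E'
import numpy as np, cv2
from workcell import bot
def snap(n,f):
    im=bot.camera(n); cv2.imwrite('pics/'+f,im[:,:,::-1]); return im
def ray(i,u,v):
    f=240/np.tan(np.radians(i['vertical_fov'])/2); P=np.array(i['pose'])
    d=P[:3,:3]@np.array([(u-i['cx'])/f,-(v-i['cy'])/f,-1]); return P[:3,3],d
def plane(i,u,v,z):
    o,d=ray(i,u,v); return o+d*(z-o[2])/d[2]
def proj(i,p):
    f=240/np.tan(np.radians(i['vertical_fov'])/2); P=np.array(i['pose'])
    c=P[:3,:3].T@(np.array(p)-P[:3,3]); return i['cx']+f*c[0]/-c[2], i['cy']-f*c[1]/-c[2]
E
python3 - <<'E'
from h import *
snap('top','t1.png'); snap('scene','s1.png')
for n in('top','scene','wrist'): print(n,bot.camera_info(n))
print(bot.get_obs())
E
```

```text
pics
top {'vertical_fov': 50.66222090359046, 'cx': 322.4126612829918, 'cy': 242.01825363043247, 'pose': array([[-0.02826922,  0.98701816, -0.15810127,  0.36514721],
       [-0.9993611 , -0.02444644,  0.02607239, -0.02750337],
       [ 0.02186891,  0.1587373 ,  0.98707863,  0.93985132],
       [ 0.        ,  0.        ,  0.        ,  1.        ]])}
scene {'vertical_fov': 50.7036026519396, 'cx': 324.0665968438011, 'cy': 229.73756561945802, 'pose': array([[-0.49556291, -0.5897311 ,  0.6376791 ,  1.08317864],
       [ 0.8683527 , -0.35288415,  0.3484772 ,  0.26188149],
       [ 0.019519  ,  0.72642274,  0.68697089,  0.69389264],
       [ 0.        ,  0.        ,  0.        ,  1.        ]])}
wrist {'vertical_fov': 70.72231936722731, 'cx': 322.97771789797713, 'cy': 241.74338248293392, 'pose': array([[ 0.22694108, -0.92134425, -0.31563037,  0.03131954],
       [ 0.97390419,  0.21372812,  0.07636049,  0.50528598],
       [-0.00289521, -0.32472307,  0.94580471,  0.37299121],
       [ 0.        ,  0.        ,  0.        ,  1.        ]])}
{'clock': 0.1, 'joint_pos': array([1.34200181e+00, 2.41360716e-01, 3.89241677e-03, 1.33520919e+00,
       1.16948408e-06, 1.57078450e+00]), 'joint_vel': array([-0.00109321, -0.00200627,  0.00208512,  0.00053596,  0.00160006,
       -0.0010559 ]), 'tau': array([-8.61796207e-05, -3.73138404e+01,  2.53009969e+01,  1.08305784e-02,
        6.82779682e-05,  1.34948155e-05]), 'eef_pos': array([0.11327597, 0.48643143, 0.23050323]), 'tool_rot': array([ 1.14141987e-01,  9.93464001e-01, -9.34364141e-04, -1.07951612e-04]), 'ft_force': array([ 0.59694783, -0.53342012,  0.16996326]), 'ft_torque': array([ 0.00249144,  0.00394266, -0.01963993]), 'grasp_force': 0.0, 'grip_width': 0.08534638342426354}
```

View pics/t1.png

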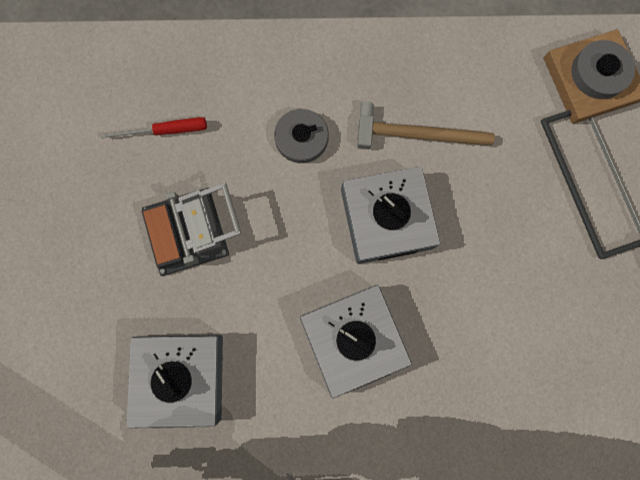

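View pics/s1.png

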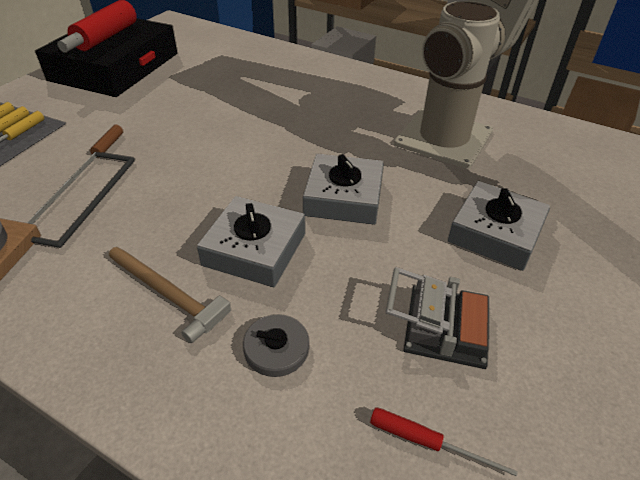

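The top view shows the demagnetiser around (190,225), its bar at about (232,210). The box farthest right is at (391,212), with the reel, hammer and screwdriver beyond it. I'll zoom in on both views.

Run:
```python
from h import *
t=cv2.imread('pics/t1.png'); s=cv2.imread('pics/s1.png')
a=cv2.resize(t[165:285,130:290],None,fx=2.5,fy=2.5,interpolation=cv2.INTER_CUBIC)
b=cv2.resize(s[255:375,340:500],None,fx=2.5,fy=2.5,interpolation=cv2.INTER_CUBIC)
c=cv2.resize(t[155:275,320:480],None,fx=2.5,fy=2.5,interpolation=cv2.INTER_CUBIC)
d=cv2.resize(s[190:310,180:340],None,fx=2.5,fy=2.5,interpolation=cv2.INTER_CUBIC)
cv2.imwrite('pics/z1.png',np.vstack([np.hstack([a,b]),np.hstack([c,d])]))
```

```text
(no output)
```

View pics/z1.png

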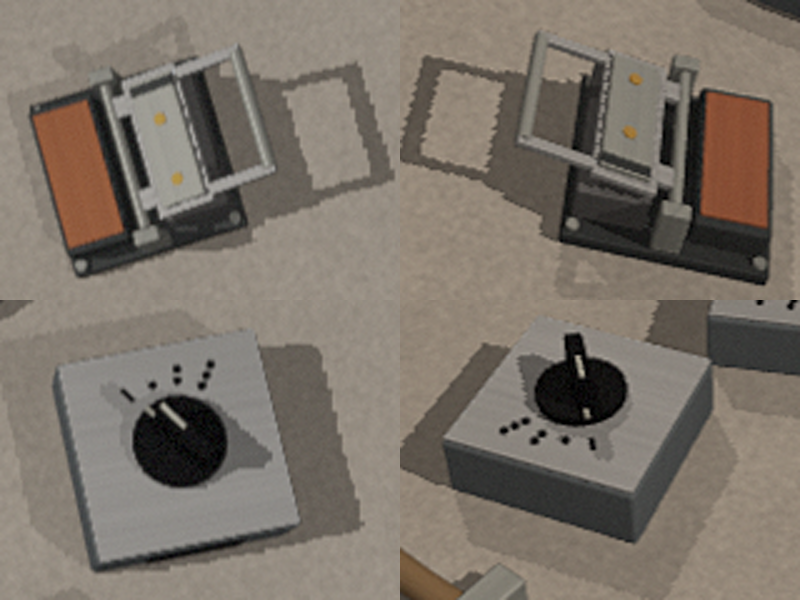

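```bash
cat >> h.py <<'E'
def tri(iA,a,iB,b):
    o1,d1=ray(iA,*a); o2,d2=ray(iB,*b); s=np.linalg.lstsq(np.c_[d1,-d2],o2-o1,rcond=None)[0]
    p,q=o1+s[0]*d1,o2+s[1]*d2; return (p+q)/2,np.linalg.norm(p-q)
E
python3 - <<'E'
from h import *
np.set_printoptions(precision=4,suppress=True)
T=bot.camera_info('top');S=bot.camera_info('scene')
print('bar far',tri(T,(225.2,184.2),S,(388.8,311)));print('bar near',tri(T,(238.4,233),S,(396.4,269.8)))
print('hinge posts',tri(T,(171.6,197),S,(450,345)),tri(T,(187.2,257.8),S,(454,280)))
print('pad',[plane(T,*p,.040) for p in((143.2,209.8),(166,204.2),(179.6,258.6),(158.8,265))])
print('box',[plane(T,*p,.055) for p in((342.4,182.2),(422,167),(439.2,244.2))])
print('disc',plane(T,392,211.4,.065),plane(S,340+(580-400)/2.5-160,(391-300)/2.5+190,.065))
print('pointer',[plane(T,320+a/2.5,155+(b-300)/2.5,.097) for a,b in((163,407),(184,427))])
print('marks',[plane(T,320+a/2.5,155+(b-300)/2.5,.055) for a,b in((127,396),(152,385),(177,374),(207,374))])
E
```

```text
bar far (array([0.6114, 0.1195, 0.0699]), np.float64(0.003187280766940263))
bar near (array([0.5243, 0.0956, 0.0675]), np.float64(0.0005688793382993592))
hinge posts (array([0.5988, 0.2208, 0.0385]), np.float64(0.001454699409910406)) (array([0.4849, 0.1857, 0.0555]), np.float64(0.0012655303389984243))
pad [array([0.5761, 0.27  , 0.04  ]), array([0.5855, 0.2294, 0.04  ]), array([0.4857, 0.2034, 0.04  ]), array([0.4752, 0.2399, 0.04  ])]
box [array([ 0.6152, -0.09  ,  0.055 ]), array([ 0.6406, -0.236 ,  0.055 ]), array([ 0.4978, -0.2582,  0.055 ])]
disc [ 0.5571 -0.1754  0.065 ] [ 0.5589 -0.1736  0.065 ]
pointer [array([ 0.5742, -0.1595,  0.097 ]), array([ 0.5598, -0.1732,  0.097 ])]
marks [array([ 0.5933, -0.1405,  0.055 ]), array([ 0.601 , -0.1589,  0.055 ]), array([ 0.6088, -0.1774,  0.055 ]), array([ 0.6083, -0.1991,  0.055 ])]
```

The bar's centre is at about (0.568, 0.108, 0.069), with yaw 15.4° and a holder angle of about 0.24. The hinge is at about (0.542, 0.201) and the dial at about (0.558, -0.175). I'm moving above the bar.

Request:
step_arm(targets="-0.3 0.09 -0.075 0 0 0 0.06; -0.3 0.17 -0.14 0 0 0 0.12; -0.3 0.24 -0.2 0 0 0 0.2; -0.3 0.31 -0.26 0 0 0 0.26; -0.3 0.37 -0.31 0 0 0 0.33; -0.3 0.44 -0.37 0 0 0 0.4; -0.3 0.5 -0.42 0 0 0 0.46; -0.3 0.56 -0.47 0 0 0 0.52; -0.3 0.62 -0.52 0 0 0 0.58; -0.3 0.68 -0.57 0 0 0 0.633")

```text
clock: 0.93
eef_pos: [0.4337, 0.2174, 0.2311]
tool_rot: [-0.135, 0.991, -0.0, -0.0]
ft_force: [0.9, 0.5, -0.2]
grip_width: 0.0304
grasp_force: 0.0
```

Request:
step_arm(targets="-0.3 0.06 -0.05 0 0 0 0; -0.3 0.12 -0.1 0 0 0 0; -0.3 0.18 -0.14 0 0 0 0; -0.3 0.23 -0.188 0 0 0 0; -0.3 0.23 -0.188 -0.08 0 0 0; -0.3 0.23 -0.188 -0.08 0 0 0; -0.3 0.23 -0.188 -0.08 0 0 0")

```text
clock: 1.52
eef_pos: [0.5454, 0.1242, 0.1885]
tool_rot: [-0.133, 0.991, -0.0, -0.004]
ft_force: [0.6, 0.1, 0.6]
grip_width: 0.0301
grasp_force: 0.0
```

Run:
```python
from h import *
o=bot.get_obs(); W=bot.camera_info('wrist'); snap('wrist','w1.png')
print(o['clock'],o['joint_pos'],o['eef_pos'],o['tool_rot'],o['grip_width'],o['ft_force'])
print([proj(W,p) for p in((.6114,.1195,.07),(.5243,.0956,.0675))])
```

```text
1.5167 [ 2.23788379e-01  3.84971631e-01  9.42369304e-02  1.28796225e+00
  1.56617444e-04 -4.34369684e-02] [0.54536034 0.12417311 0.18847461] [-1.33214132e-01  9.91079403e-01 -2.77748661e-04 -3.94130258e-03] 0.03011370800092238 [0.6102576  0.05297147 0.62530587]
[(np.float64(298.2642690455296), np.float64(305.1970344093672)), (np.float64(295.7648158548864), np.float64(202.31722151455307))]
```

View pics/w1.png

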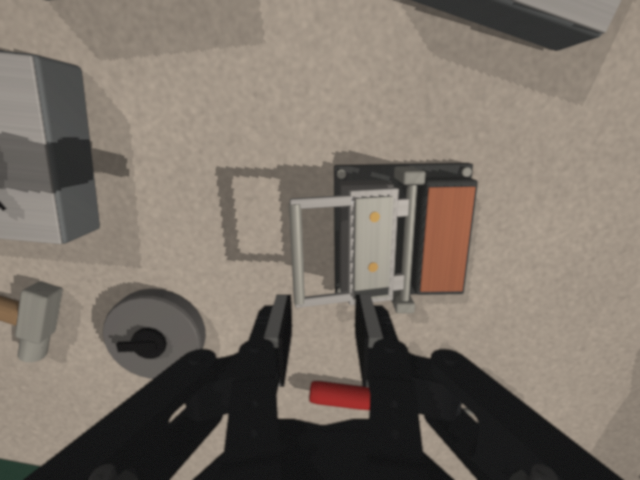

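The bar is at columns 297–299, rows 202–303, matching the prediction. I'll let the arm settle.

Request:
step_arm(targets="-0.3 0 0 0 0 0 0; -0.3 0 0 0 0 0 0; -0.3 0 0 0 0 0 0")

```text
clock: 1.82
eef_pos: [0.5485, 0.1263, 0.1934]
tool_rot: [-0.134, 0.991, 0.0, 0.002]
ft_force: [-0.4, -0.5, 0.0]
grip_width: 0.0301
grasp_force: 0.0
```

Request:
step_arm(targets="-0.3 0.039 -0.037 0 0 0 0; -0.3 0.039 -0.037 -0.06 0 0 0; -0.3 0.039 -0.037 -0.12 0 0 0; -0.3 0.039 -0.037 -0.18 0 0 0; -0.3 0.039 -0.037 -0.24 0 0 0; -0.3 0.039 -0.037 -0.286 0 0 0; -0.3 0.039 -0.037 -0.286 0 0 0; -0.3 0.039 -0.037 -0.286 0 0 0")

```text
clock: 2.48
eef_pos: [0.5666, 0.1071, 0.0483]
tool_rot: [-0.134, 0.991, -0.0, -0.001]
ft_force: [0.2, -0.2, 0.5]
grip_width: 0.0302
grasp_force: 0.0
```

Request:
step_arm(targets="-1 0 0 0 0 0 0; -1 0 0 0 0 0 0; -1 0 0 0 0 0 0; -1 0 0 0 0 0 0; -1 0 0 0 0 0 0; -1 0 0 0 0 0 0")

```text
clock: 2.98
eef_pos: [0.5691, 0.1076, 0.0497]
tool_rot: [-0.134, 0.991, 0.001, 0.002]
ft_force: [2.7, 3.4, 0.4]
grip_width: 0.0075
grasp_force: 58.5
```

Run:
```python
from h import *
snap('scene','s2.png'); o=bot.get_obs(); print(o['eef_pos'],o['ft_force'],o['grip_width'])
s=cv2.imread('pics/s2.png'); cv2.imwrite('pics/z2.png',cv2.resize(s[200:380,330:530],None,fx=3,fy=3))
a=.24
h=np.array([.5417,.201,.045]);v=np.array([-.2656,.964,0])
for a in np.linspace(.24,3.14,17):
  p=h-.1*np.cos(a)*v+[0,0,.1*np.sin(a)]; 
  if a<.25:p0=p
  print(round(a,2),(p-p0)/.5)
```

```text
[0.56907397 0.10755234 0.04952783] [4.6900598  3.0878058  0.66367469] 0.008214463321367549
0.24 [0. 0. 0.]
0.42 [-0.0031213   0.01132882  0.03423977]
0.6 [-0.00783077  0.02842191  0.06580028]
0.78 [-0.0139741   0.05071926  0.09364755]
0.97 [-0.02135005  0.07749039  0.11686926]
1.15 [-0.02971695  0.10785821  0.13470461]
1.33 [-0.0388007   0.14082783  0.14656931]
1.51 [-0.04830369  0.1753191   0.15207462]
1.69 [-0.05791459  0.21020204  0.1510402 ]
1.87 [-0.06731853  0.24433381  0.14349994]
2.05 [-0.07620742  0.27659621  0.12970086]
2.23 [-0.08429005  0.30593225  0.11009504]
2.42 [-0.09130161  0.33138084  0.08532481]
2.6 [-0.0970124   0.35210824  0.05620169]
2.78 [-0.10123531  0.36743539  0.02367979]
2.96 [-0.10383201  0.37686014 -0.01117541]
3.14 [-0.10471741  0.38007372 -0.04722199]
```

View pics/z2.png

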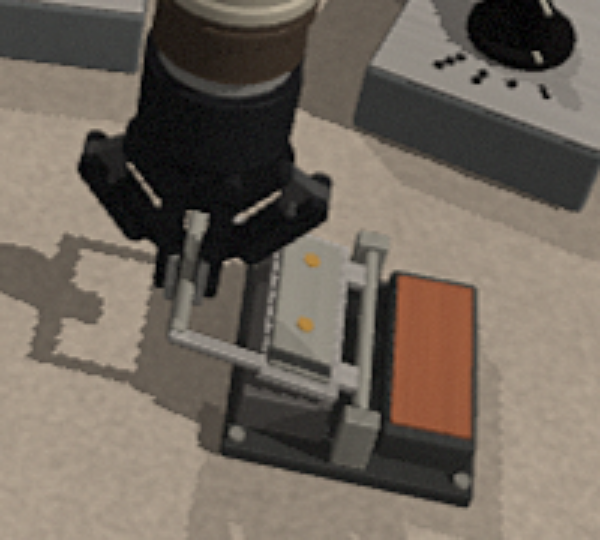

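The pads are on the bar (58 N). Now I'll swing it in a fixed-orientation arc.

Request:
step_arm(targets="-1 -0.0014 0.005 0.0174 0 0 0; -1 -0.0031 0.0113 0.0342 0 0 0; -1 -0.0053 0.0192 0.0504 0 0 0; -1 -0.0078 0.0284 0.0658 0 0 0; -1 -0.0108 0.039 0.0802 0 0 0; -1 -0.014 0.0507 0.0936 0 0 0; -1 -0.0176 0.0637 0.1058 0 0 0; -1 -0.0214 0.0775 0.1169 0 0 0; -1 -0.0255 0.0924 0.1265 0 0 0; -1 -0.0297 0.1079 0.1347 0 0 0")

```text
clock: 3.87
eef_pos: [0.5559, 0.1535, 0.1195]
tool_rot: [-0.131, 0.991, -0.008, 0.004]
ft_force: [2.6, -18.1, 19.5]
grip_width: 0.0078
grasp_force: 58.8
```

Request:
step_arm(targets="-1 0 0 0 0 0 0; -1 0 0 0 0 0 0")

```text
clock: 4.03
eef_pos: [0.5554, 0.1549, 0.1203]
tool_rot: [-0.132, 0.991, -0.006, 0.004]
ft_force: [-0.7, -14.5, 20.7]
grip_width: 0.0074
grasp_force: 59.4
```

```bash
cat > arc.py <<'E'
import numpy as np,sys
v=np.array([-.2656,.964,0])
def tab(off,a0,angs):
    for a in angs:
        p=np.array(off)+.1*(np.cos(a0)-np.cos(a))*v+[0,0,.1*(np.sin(a)-np.sin(a0))]
        print(round(a,2),'-1 '+' '.join(f'{x:.3f}' for x in p/.5)+' 0 0 0;',end=' ')
E
python3 -c "
from arc import *
tab([.0024,-.0071,.0025],1.054,np.arange(1.18,2.4,.12))"
```

```text
1.18 -1 -0.001 0.008 0.016 0 0 0; 1.3 -1 -0.007 0.029 0.024 0 0 0; 1.42 -1 -0.013 0.052 0.029 0 0 0; 1.54 -1 -0.020 0.075 0.031 0 0 0; 1.66 -1 -0.026 0.098 0.030 0 0 0; 1.78 -1 -0.032 0.121 0.027 0 0 0; 1.9 -1 -0.039 0.143 0.020 0 0 0; 2.02 -1 -0.045 0.165 0.011 0 0 0; 2.14 -1 -0.050 0.185 -0.000 0 0 0; 2.26 -1 -0.055 0.204 -0.015 0 0 0; 2.38 -1 -0.060 0.221 -0.031 0 0 0;
```

Request:
step_arm(targets="-1 -0.001 0.008 0.016 0 0 0; -1 -0.007 0.029 0.024 0 0 0; -1 -0.013 0.052 0.029 0 0 0; -1 -0.02 0.075 0.031 0 0 0; -1 -0.026 0.098 0.03 0 0 0; -1 -0.026 0.098 0.03 0 0 0; -1 -0.026 0.098 0.03 0 0 0")

```text
clock: 4.62
eef_pos: [0.5395, 0.2091, 0.1329]
tool_rot: [-0.134, 0.991, -0.001, 0.001]
ft_force: [-2.3, -0.9, 11.0]
grip_width: 0.0076
grasp_force: 62.4
```

```bash
python3 -c "
from arc import *
tab([0,0,.0015],1.66,np.arange(1.80,3.2,.15))"
```

```text
1.8 -1 -0.007 0.027 -0.001 0 0 0; 1.95 -1 -0.015 0.054 -0.010 0 0 0; 2.1 -1 -0.022 0.080 -0.024 0 0 0; 2.25 -1 -0.029 0.104 -0.041 0 0 0; 2.4 -1 -0.034 0.125 -0.061 0 0 0; 2.55 -1 -0.039 0.143 -0.085 0 0 0; 2.7 -1 -0.043 0.157 -0.111 0 0 0; 2.85 -1 -0.046 0.167 -0.139 0 0 0; 3.0 -1 -0.048 0.174 -0.168 0 0 0; 3.15 -1 -0.048 0.176 -0.198 0 0 0;
```

Request:
step_arm(targets="-1 -0.007 0.027 -0.001 0 0 0; -1 -0.015 0.054 -0.01 0 0 0; -1 -0.022 0.08 -0.024 0 0 0; -1 -0.029 0.104 -0.041 0 0 0; -1 -0.034 0.125 -0.061 0 0 0; -1 -0.034 0.125 -0.061 0 0 0")

```text
clock: 5.12
eef_pos: [0.5214, 0.2732, 0.0987]
tool_rot: [-0.135, 0.991, -0.0, -0.001]
ft_force: [1.0, 2.3, 1.3]
grip_width: 0.0076
grasp_force: 63.5
```

Request:
step_arm(targets="-1 -0.005 0.018 -0.024 0 0 0; -1 -0.009 0.032 -0.05 0 0 0; -1 -0.012 0.042 -0.078 0 0 0; -1 -0.014 0.049 -0.107 0 0 0; -1 -0.014 0.051 -0.137 0 0 0; -1 -0.014 0.051 -0.137 0 0 0; -1 -0.014 0.051 -0.137 0 0 0")

```text
clock: 5.7
eef_pos: [0.5141, 0.2977, 0.0305]
tool_rot: [-0.134, 0.991, 0.0, -0.002]
ft_force: [-2.2, 3.0, -2.4]
grip_width: 0.0075
grasp_force: 68.7
```

Run:
```python
from h import *
s=snap('scene','s3.png')[:,:,::-1]; o=bot.get_obs(); print(o['eef_pos'],o['ft_force'],o['grip_width'])
cv2.imwrite('pics/z3.png',cv2.resize(s[220:380,360:560],None,fx=3,fy=3))
```

```text
[0.5140862  0.29777741 0.03096749] [-3.21278419  4.29738898 -2.72425235] 0.007531364811827788
```

View pics/z3.png

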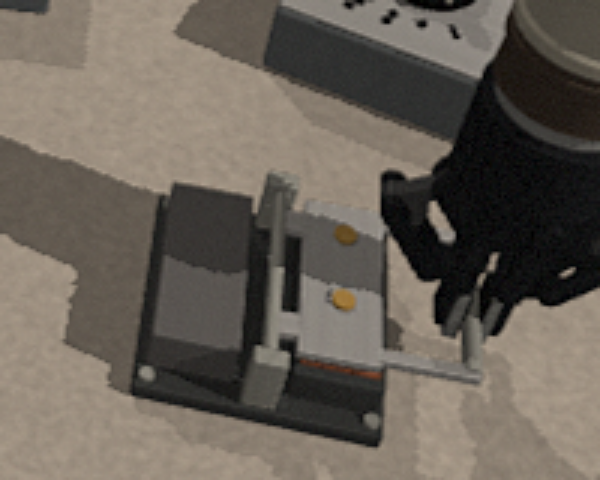

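The holder lies nearly flat over the coil block. I'll press down gently to seat it.

Request:
step_arm(targets="-1 0 0 -0.006 0 0 0; -1 0 0 -0.012 0 0 0; -1 0 0 -0.012 0 0 0")

```text
clock: 6.0
eef_pos: [0.5142, 0.2978, 0.0282]
tool_rot: [-0.134, 0.991, 0.001, -0.001]
ft_force: [-7.7, 1.1, 12.0]
grip_width: 0.0078
grasp_force: 70.2
```

Request:
step_arm(targets="-1 0 0 -0.004 0 0 0; -1 0 0 -0.004 0 0 0; -1 0 0 -0.004 0 0 0")

```text
clock: 6.25
eef_pos: [0.5143, 0.2978, 0.0281]
tool_rot: [-0.134, 0.991, 0.001, -0.0]
ft_force: [-11.6, -1.3, 21.1]
grip_width: 0.0077
grasp_force: 71.4
```

It's seated: the force rises with no further travel. Now release and lift.

Request:
step_arm(targets="-1 0 0 0.005 0 0 0; -0.3 0 0 0.005 0 0 0; -0.3 0 0 0.005 0 0 0; -0.3 0 0 0.005 0 0 0; -0.3 0 0 0.005 0 0 0; -0.3 0 0 0.06 0 0 0; -0.3 0 0 0.14 0 0 0; -0.3 0 0 0.22 0 0 0; -0.3 0 0 0.3 0 0 0; -0.3 0 0 0.34 0 0 0")

```text
clock: 7.08
eef_pos: [0.5174, 0.2983, 0.1992]
tool_rot: [-0.133, 0.991, 0.001, 0.004]
ft_force: [1.4, 1.5, 0.0]
grip_width: 0.03
grasp_force: 0.0
```

Request:
step_arm(targets="-0.3 0 -0.08 0 0 0 0; -0.3 0.02 -0.16 0 0 0 0; -0.3 0.03 -0.24 0 0 0 0.1; -0.3 0.05 -0.32 0 0 0 0.2; -0.3 0.06 -0.4 0 0 0 0.3; -0.3 0.07 -0.48 0 0 0 0.4; -0.3 0.08 -0.56 0 0 0 0.5; -0.3 0.08 -0.63 0 0 0 0.55; -0.3 0.08 -0.7 0 0 0 0.55; -0.3 0.08 -0.75 0 0 0 0.55")

```text
clock: 7.92
eef_pos: [0.5549, -0.0809, 0.1934]
tool_rot: [-0.342, 0.94, -0.001, -0.0]
ft_force: [0.7, -0.3, -0.6]
grip_width: 0.0299
grasp_force: 0.0
```

Run:
```python
from h import *
np.set_printoptions(precision=4,suppress=True)
o=bot.get_obs();W=bot.camera_info('wrist'); w=snap('wrist','w2.png')[:,:,::-1]; s=snap('scene','s4.png')[:,:,::-1]; print(o['clock'],o['joint_pos'],o['eef_pos'],o['tool_rot'],o['ft_force'])
np.save('W2.npy',W,allow_pickle=True); print(proj(W,(.558,-.175,.065)))
cv2.imwrite('pics/z4.png',np.hstack([cv2.resize(w,(480,360)),cv2.resize(s[265:385,395:502],(320,360))]))
```

```text
7.9167 [-0.144   0.3792  0.0987  1.2907 -0.0014 -0.8414] [ 0.5549 -0.0809  0.1934] [-0.3417  0.9398 -0.0005 -0.0005] [ 0.6916 -0.3168 -0.6273]
(np.float64(228.70406136362243), np.float64(161.59100251187135))
```

View pics/z4.png

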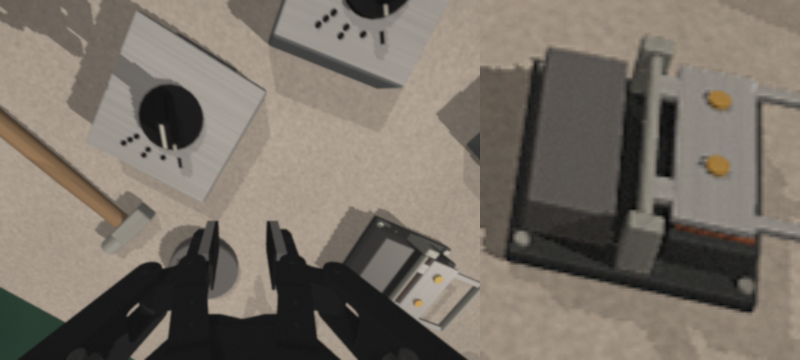

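The right-hand crop shows the holder flat on the coil, blade down. The wrist view puts the dial at about (228,156), so I'll measure it there.

Run:
```python
from h import *
np.set_printoptions(precision=4,suppress=True)
W=np.load('W2.npy',allow_pickle=True).item(); w=cv2.imread('pics/w2.png'); g=w.max(2)
m=np.zeros_like(g); m[100:215,170:285]=(g[100:215,170:285]<50)*255
m=cv2.morphologyEx(m,cv2.MORPH_CLOSE,np.ones((9,9)));m=cv2.morphologyEx(m,cv2.MORPH_OPEN,np.ones((9,9)))
c=max(cv2.findContours(m,0,1)[0],key=cv2.contourArea); e=cv2.fitEllipse(c); print(e)
print('disc',plane(W,*e[0],.065))
wh=((w.min(2)>140)&(m>0)).astype(np.uint8); ys,xs=np.nonzero(wh); print(len(xs))
P=np.array([plane(W,x,y,.097) for x,y in zip(xs,ys)]); d=np.linalg.svd(P[:,:2]-P[:,:2].mean(0))[2][0]; print(P.mean(0),P.min(0),P.max(0),np.degrees(np.arctan2(d[1],d[0])))
# marks: dark blobs outside disc on box top
mm=(g<70).astype(np.uint8); mm[m>0]=0
n,l,st,ce=cv2.connectedComponentsWithStats(mm)
for i in range(1,n):
    p=plane(W,*ce[i],.055)
    if 6<st[i,4]<120 and .03<np.hypot(*(p[:2]-[.558,-.175]))<.075: print('mark',st[i,4],p)
```

```text
((227.36386108398438, 154.4420623779297), (78.24028015136719, 86.44776916503906), 127.97592163085938)
disc [ 0.5542 -0.1789  0.065 ]
48
[ 0.5645 -0.1704  0.097 ] [ 0.5597 -0.1752  0.097 ] [ 0.5692 -0.1658  0.097 ] 44.40829468622721
mark 99 [ 0.5519 -0.2058  0.055 ]
mark 7 [ 0.5253 -0.1712  0.055 ]
mark 16 [ 0.5377 -0.1526  0.055 ]
mark 26 [ 0.5987 -0.1972  0.055 ]
mark 23 [ 0.6065 -0.2007  0.055 ]
mark 26 [ 0.6141 -0.2043  0.055 ]
mark 31 [ 0.5903 -0.1728  0.055 ]
mark 14 [ 0.5858 -0.1615  0.055 ]
mark 21 [ 0.603  -0.1793  0.055 ]
mark 7 [ 0.5789 -0.1529  0.055 ]
mark 20 [ 0.6114 -0.1796  0.055 ]
mark 19 [ 0.5998 -0.1612  0.055 ]
mark 27 [ 0.5927 -0.1429  0.055 ]
```

Request:
step_arm(targets="-0.05 0.004 -0.07 0 0 0 0.05; -0.05 0.004 -0.14 0 0 0 0.1; -0.05 0.004 -0.192 0 0 0 0.1; -0.05 0.004 -0.192 -0.06 0 0 0.1; -0.05 0.004 -0.192 -0.1 0 0 0.1; -0.05 0.004 -0.192 -0.1 0 0 0.1; -0.05 0.004 -0.192 -0.1 0 0 0.1; -0.05 0.004 -0.192 -0.1 0 0 0.1")

```text
clock: 8.68
eef_pos: [0.558, -0.1728, 0.1446]
tool_rot: [-0.38, 0.925, -0.0, 0.0]
ft_force: [0.1, 0.6, -0.2]
grip_width: 0.0406
grasp_force: 0.0
```

Run:
```python
from h import *
np.set_printoptions(precision=4,suppress=True)
o=bot.get_obs();W=bot.camera_info('wrist'); w=snap('wrist','w3.png')[:,:,::-1].astype(np.uint8).copy(); np.save('W3.npy',W,allow_pickle=True)
print(o['joint_pos'],o['eef_pos'],o['tool_rot'],o['ft_force'])
q=o['tool_rot']; print(np.degrees(np.arctan2(q[1]**2-q[0]**2,2*q[0]*q[1])))
print(proj(W,(.557,-.177,.097)), proj(W,(.557+.0179,-.177+.0175,.097)))
cv2.imwrite('pics/z5.png',w)
```

```text
[-0.3003  0.4535  0.082   1.1983 -0.     -1.0801] [ 0.558  -0.1728  0.1446] [-0.3801  0.925  -0.0003  0.0004] [ 0.0738  0.6232 -0.2119]
134.67717117865854
(np.float64(319.31768661728955), np.float64(265.86570099779357)) (np.float64(319.23670780997315), np.float64(302.3673490605698))
```

View pics/z5.png

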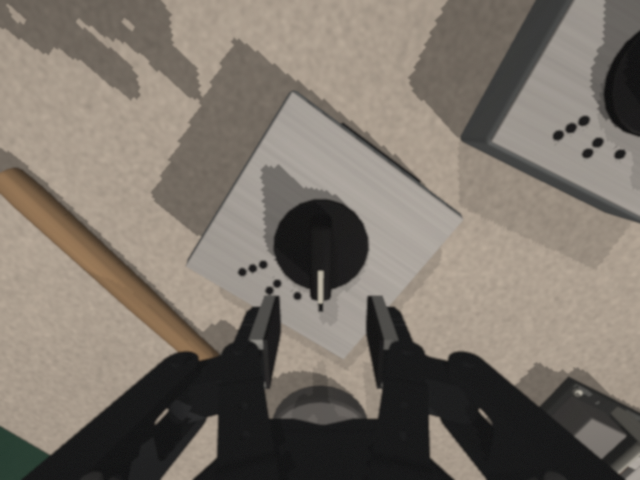

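The dial's bar is at column 321, rows ~213–305, matching the prediction. Descending.

Request:
step_arm(targets="-0.05 -0.002 -0.008 -0.04 0 0 0; -0.05 -0.002 -0.008 -0.08 0 0 0; -0.05 -0.002 -0.008 -0.11 0 0 0; -0.05 -0.002 -0.008 -0.13 0 0 0; -0.05 -0.002 -0.008 -0.15 0 0 0; -0.05 -0.002 -0.008 -0.15 0 0 0; -0.05 -0.002 -0.008 -0.15 0 0 0; -0.05 -0.002 -0.008 -0.15 0 0 0")

```text
clock: 9.4
eef_pos: [0.5572, -0.1775, 0.0698]
tool_rot: [-0.38, 0.925, -0.001, 0.001]
ft_force: [-0.6, 0.2, 0.3]
grip_width: 0.0407
grasp_force: 0.0
```

Request:
step_arm(targets="-1 0 0 0 0 0 0; -1 0 0 0 0 0 0; -1 0 0 0 0 0 0; -1 0 0 0 0 0 0; -1 0 0 0 0 0 0; -1 0 0 0 0 0 0")

```text
clock: 9.9
eef_pos: [0.5564, -0.177, 0.0698]
tool_rot: [-0.379, 0.925, 0.0, 0.001]
ft_force: [-3.0, 2.7, 5.0]
grip_width: 0.0127
grasp_force: 60.0
```

Request:
step_arm(targets="-1 0 0 0 0 0 -0.1; -1 0 0 0 0 0 -0.2; -1 0 0 0 0 0 -0.3; -1 0 0 0 0 0 -0.4; -1 0 0 0 0 0 -0.5; -1 0 0 0 0 0 -0.6; -1 0 0 0 0 0 -0.7; -1 0 0 0 0 0 -0.76; -1 0 0 0 0 0 -0.76")

```text
clock: 10.65
eef_pos: [0.5561, -0.1764, 0.0698]
tool_rot: [-0.091, 0.996, 0.001, 0.0]
ft_force: [-2.8, 3.5, 7.5]
grip_width: 0.0132
grasp_force: 60.1
```

Request:
step_arm(targets="-1 0 0 0 0 0 -0.1; -1 0 0 0 0 0 -0.2; -1 0 0 0 0 0 -0.3; -1 0 0 0 0 0 -0.4; -1 0 0 0 0 0 -0.5; -1 0 0 0 0 0 -0.6; -1 0 0 0 0 0 -0.7; -1 0 0 0 0 0 -0.768; -1 0 0 0 0 0 -0.768; -1 0 0 0 0 0 -0.768")

```text
clock: 11.48
eef_pos: [0.5562, -0.1758, 0.0698]
tool_rot: [0.208, 0.978, 0.001, -0.0]
ft_force: [-3.9, 4.8, 5.6]
grip_width: 0.0128
grasp_force: 60.1
```

Run:
```python
from h import *
np.set_printoptions(precision=4,suppress=True)
o=bot.get_obs(); q=o['tool_rot']; print(np.degrees(np.arctan2(q[1]**2-q[0]**2,2*q[0]*q[1])),o['eef_pos'],o['ft_force'],o['ft_torque'],o['grip_width'],o['joint_pos'])
W=bot.camera_info('wrist');w=snap('wrist','w6.png')[:,:,::-1]; s=snap('scene','s6.png')[:,:,::-1]; t=snap('top','t6.png')[:,:,::-1]
np.save('W6.npy',W,allow_pickle=True)
a=cv2.resize(w[140:380,200:440],(400,400)); b=cv2.resize(s[190:310,180:300],(400,400))
cv2.imwrite('pics/z6.png',np.hstack([a,b]))
```

```text
65.95264009884637 [ 0.5562 -0.1758  0.0698] [-3.937   4.8067  5.5565] [0.9388 0.6403 0.1601] 0.012823344866072246 [-0.3074  0.5171 -0.024   1.0301  0.0025  0.1123]
```

View pics/z6.png

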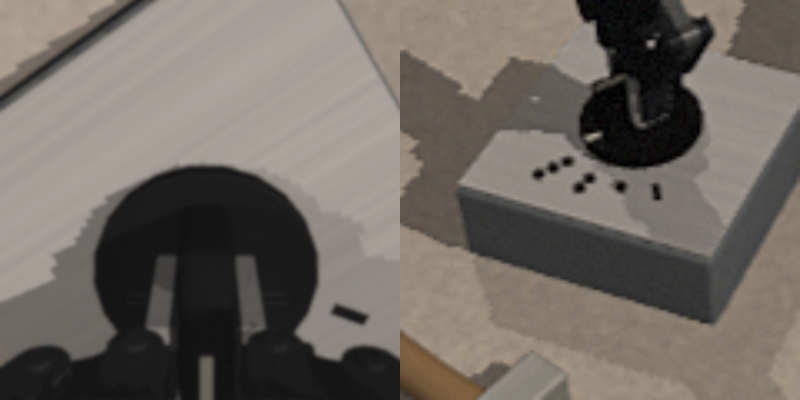

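Run:
```python
from h import *
S=bot.camera_info('scene');c=np.array([.5565,-.1765])
for f,(x,y) in(('s1',(586-400,413-300)),('s6',(594-400,136))):
    k=2.5 if f=='s1' else 10/3
    p=plane(S,180+x/k,190+y/k,.065)[:2]; d=p-c; print(f,p,np.degrees(np.arctan2(d[1],d[0])),np.hypot(*d))
W=np.load('W6.npy',allow_pickle=True).item(); w=cv2.imread('pics/w6.png')
m=w.min(2)[345:400,310:340]>140; ys,xs=np.nonzero(m)
P=np.array([plane(W,x+310,y+345,.097)[:2] for x,y in zip(xs,ys)]); d=P.mean(0)-c
v=np.linalg.svd(P-P.mean(0))[2][0]; print(len(P),P.mean(0),np.degrees(np.arctan2(d[1],d[0])),np.degrees(np.arctan2(v[1],v[0])))
```

```text
s1 [ 0.57540195 -0.15657574] 46.508268899027584 0.02746379548592525
s6 [ 0.58097959 -0.1880475 ] -25.254170440698292 0.027066490745329044
77 [ 0.58005706 -0.18550043] -20.91032183918115 -113.08967799711694
```

The dial reads about 1.2 rad by tool yaw (68.7° turned) and by the pointer against the three-dot mark (about -25°). The 0.16 N m torque on it also matches the third detent. Handing in.

```bash
python3 -c "
from workcell import bot
print(bot.job_done())"
```

```text
the job is handed in; nothing more can be done
None
```

The holder lies flat on the coil block, blade face down, and the gripper is holding the dial at the three-dot detent (about 1.2 rad); the job is handed in, the verdict was not shown, and the hammer, screwdriver and reel were not touched.

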